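# Press a tube's cap home, draw the tube out and hold it leaning

### The job

Pull the capping press's lever down to its stop so that it pushes the tube's cap home, and let the lever swing back up to its rest. Then draw the tube up out of the press's cup, lean it over to about 45 degrees with its foot at least 15 cm above the bench for a leak check, and finish while still holding it there, without disturbing the things standing around.

Things in the scene. Friction and masses are not known exactly. Their poses are not given: they have to be found in the camera images.
- press: grey bench capping press, fixed, turned at random. Origin on the bench below the axis of its round aluminium cup (45 mm wide, mouth 56 mm and floor 16 mm above the bench, bore 31 mm); +x points from the cup back to the lever's post, z up. Base plate 200 x 100 x 12 mm, 55 mm in front of to 145 mm behind the cup's axis. Post 95 mm behind the axis, 34 x 50 mm, 146 mm high
- hinge (a point): lever's hinge: 95 mm behind the cup's axis, 130 mm above the bench; the hinge line runs along the press's y
- lever (a joint): lever angle, rad: 0 at rest (standing up behind the cup, leaning 0.18 rad back past the vertical), 1.75 at its stop (level, reaching forward over the cup to the press's -x). A spring always drives it back to 0: at the crossbar it takes about 3 N to start and 10 N at the stop, where a rubber pad under the lever has pushed the cap home
- crossbar (a point): middle of the lever's crossbar, 165 mm from the hinge: round steel bar of 12 mm diameter along the press's y, 55 mm to each side, then 17 mm black end knobs to 65 mm; collar 16 mm long at the middle. The bar can turn between fingers as the lever swings. 292 mm high and 29 mm behind the hinge at rest; 130 mm high and 70 mm in front of the cup's axis at the stop
- tube: clear plastic tube with a ribbed white push cap, loose in the cup. Origin at the centre of its underside (16 mm above the bench in the cup), z along its axis to the cap. 28 mm diameter, tapered foot, 33 mm flange 69 to 72 mm above the origin; 45 to 80 g. Cap 33 mm diameter, 77 to 97 mm above the origin when proud, 72 to 92 mm when home
- cap (a joint): how far the cap has been pushed down on the tube, in m: 0 to 0.001 at the start, about 0.005 when the press has pushed it home. It stays by friction (6 N) where it is pushed
- timer: bystander: white timer, 58 x 62 x 18 mm, loose, origin at its underside's centre
- beaker: bystander: small glass beaker, 48 mm diameter, 56 mm high, loose, origin at its underside's centre
- vial: bystander: small sample vial, 24 mm diameter, 52 mm high, loose, origin at its underside's centre
- titrator: fixed white instrument left of the press with a glass cell on top: housing 212 mm wide along y, 363 mm deep along x and 182 mm high round its origin on the bench, the cell's beaker to 242 mm and its electrodes to 380 mm high. Keep the arm clear of it
- instrument_box: fixed light-grey flat instrument case on papers, right of the press: 215 mm wide along y, 345 mm deep along x, its top 128 mm above the bench; its side towards the press lies at about y = 0.085 m. Keep the fingers clear of it when the lever is down

How it is judged:
By the outcome, as a careful person would: the job done as asked, in the order asked, and still so for the second after the job is handed in, while the arm keeps its last pose, push and grip.
It also fails if it takes over 61 s, if anything falls off the work surface, if the arm or the gripper's body presses on something with over 40 N, if the wrist force passes 120 N, or if a joint passes its speed limit or range.

### The arm

A 7-joint arm with a two-finger parallel gripper is mounted at the origin on a cart in front of the work surface, level with it; the furniture and walls round the work are solid. World frame = base frame: x ahead of the robot, y to its left, z up, the work surface at z = 0. Lengths are in m, angles in rad, forces in N, time in s.
With the tool pointing down it reaches from about 0.4 to 0.85 m from the base axis. Payload 10.4 kg.
Tool frame: the origin (TCP) lies at the very end of the fingers, on their centre line; the grasp point (between the pads) lies 19 mm behind it; z points along the fingers, y is the line along which they close (so a half turn about z gives the same grasp; the last joint's range is limited). The gripper opens to 87 mm and grips with 3 to 60 N. Pads are 19 mm wide; open, the fingers measure 117 mm over their backs; the gripper's body (75 mm by 190 mm) begins 51 mm behind the grasp point.
Start: joints at [-1.306, 0.332, -0.065, 1.46, 0.022, 1.35, -0.088], TCP at [0.177, 0.599, 0.198] pointing down, gripper open.
Joint ranges: [-2.6, 2.6], [-0.5, 2.12], [-1.47, 1.34], [0.16, 2.42], [-1.27, 4.41], [0.06, 2.06], [-2.6, 2.6]. Speed limits (rad/s): [2.22, 2.22, 2.79, 2.79, 3.14, 3.14, 3.14].

### API

Orientations are given as a unit quaternion [x, y, z, w].
In Python, from bench import * gives the robot as it stands.
- The arm moves only by the tool step_arm, never from a script. Its arguments are lists of equal length, an entry for each row: "delta_pos": the shift along the world's x, y, z in units of 25 mm (1.0 is 25 mm), a list of three; "turn": the turn about the world's z in units of 0.12 rad (1.0 is 0.12 rad). In form: {"delta_pos": [[tx, ty, tz], ...], "turn": [turn, ...]}. A call has 1 to 12 rows; each row shifts and turns the commanded pose from where the row before left it; what a row does not reach is not made up. A row lasts 1/10 s, in which the tool goes at most 50 mm and 8.59 degrees, less where a joint would pass 70% of its speed; a pose out of reach is approached as far as the arm can. A call with a number of a shift or a turn outside -1 to 1 is refused whole. A call with a gripper value outside its range is refused whole. "grip" is the closure, from 0 (fully open) to 1 (shut), set as the call begins (left out, the last holds). The fingers move at their own pace and stop on an object; "newtons" is the grip in N (left out, the last holds). Time passes only in rows, so rows that do not move let the fingers close. It gives the time, the measured TCP pose, the force, the opening and the grip force at its end, in the units of the state.
- read_state(): the state, without advancing time (a new reading comes with each control period).
- camera(name): name is "scene" or "top" or "wrist"; returns a dict with "image" (420x560x3 uint8, red, green, blue), "z_map" (420x560 float32, m along the optical axis (not along the pixel's ray), 0 where there is no reading), "mtx" (3x3 intrinsics, pixels), "view" (4x4, takes a point from world to camera coordinates). Camera axes: x right, y up, looking along -z (the intrinsics and any distortion apply to the point x, -y, -z); pixel columns grow to the right and rows downward; lengths in m; the calibration is good to about 2 mm. The wrist camera is an equidistant fisheye: a pixel r from the principal point sees the ray r / f radians off the axis. A picture is of the moment at which its call begins.
- close_job(): hands the job in; it is judged then, once.
The state is a dict: "time": time; "joint_positions": joint angles; "joint_vel": joint speeds; "joint_torque": joint torques, N m; "ee_pos": TCP position; "eef_rot": TCP orientation; "ft_force": force on the tool from outside, world axes, zero at the start; "torque": the same for the moment, N m; "width": finger opening in m; "grip_force": force on a finger pad.
Only numpy, scipy, OpenCV 4.12 (cv2) and the standard library are available. Lean on these libraries where they do the work, as an engineer would, in place of code of your own. Each camera call takes 0.05 s, during which the arm holds its last target. There are 200 camera calls.

## Working session

There is one attempt and no reset: what is moved stays moved. The work goes in short steps, Python scripts to look and compute and a tool call to move; the robot and the scene stay as the last step left them, time stands still between calls to the robot, and variables do not carry over. Pictures are saved under pics/ and viewed, at most 10 in all, crops included, and the job is handed in when it is done.

Besides the shell and the picture viewer there is one more tool, called after "Emit:" by a JSON object that holds its "op" and its "data". step_arm: Moves the arm, as the interface text tells. Shifts and turns lie within -1 to 1; 1 stands for 25 mm of shift or 0.12 rad of turn. Its arguments: {"type":"object","properties":{"delta_pos":{"type":"array"},"turn":{"type":"array"},"grip":{"type":"number"},"newtons":{"type":"number"}},"required":["delta_pos","turn"]}

```bash
mkdir -p pics; cat > h.py <<'E'
from bench import *
import numpy as np, cv2
def world(c):
    z=c["z_map"];h,w=z.shape;K=c["mtx"]
    u,v=np.meshgrid(np.arange(w),np.arange(h))
    p=np.stack([(u-K[0,2])/K[0,0]*z,-(v-K[1,2])/K[1,1]*z,-z,np.ones_like(z)],-1)
    W=p@np.linalg.inv(c["view"]).T
    W=W[...,:3].copy();W[z==0]=np.nan
    return W
def save(c,n): cv2.imwrite("pics/"+n,c["image"][...,::-1])
E
python3 - <<'E'
from h import *
s=camera("scene");t=camera("top")
im=np.hstack([s["image"],t["image"]]);cv2.imwrite("pics/a.png",cv2.resize(s["image"],(800,600))[...,::-1])
cv2.imwrite("pics/b.png",cv2.resize(t["image"],(800,600))[...,::-1])
np.savez("s.npz",s=world(s),t=world(t))
print(read_state())
W=world(t)
for v in range(0,420,60): print([np.round(W[v,u],2).tolist() for u in range(0,560,93)])
E
```

```text
{'time': 0.1, 'joint_positions': array([-1.30561023,  0.33283254, -0.06469676,  1.46084718,  0.02158075,
        1.34989152, -0.08852603]), 'joint_vel': array([-0.00109179, -0.00145159, -0.00172814, -0.00069367, -0.0008653 ,
       -0.00091185, -0.00064483]), 'joint_torque': array([ 7.40518499e-04, -6.24536276e+01,  2.42877973e-02, -3.90726686e+01,
       -6.14852691e-02,  3.64575803e-02,  7.26893813e-05]), 'ee_pos': array([0.17728736, 0.59893906, 0.19712344]), 'eef_rot': array([ 1.43404063e-01,  9.89664015e-01, -6.37959642e-04, -7.26596801e-05]), 'ft_force': array([-0.11203518,  0.25704967, -0.30568983]), 'torque': array([-0.00275873,  0.00956117,  0.02865381]), 'grip_force': 0.0, 'width': 0.08693809216501384}
[[1.02, 0.77, 0.21], [1.02, 0.57, 0.22], [1.02, 0.37, 0.21], [1.02, 0.17, 0.21], [0.94, -0.0, 0.33], [0.88, -0.14, 0.4], [1.02, -0.46, 0.2]]
[[0.86, 0.73, 0.25], [0.99, 0.66, 0.0], [0.99, 0.41, -0.0], [0.99, 0.16, 0.0], [0.96, -0.08, 0.06], [0.87, -0.23, 0.22], [0.88, -0.46, 0.19]]
[[0.74, 0.73, 0.25], [0.83, 0.65, 0.0], [0.82, 0.41, 0.0], [0.79, 0.17, 0.08], [0.7, 0.01, 0.32], [0.76, -0.25, 0.16], [0.75, -0.46, 0.17]]
[[0.62, 0.73, 0.24], [0.66, 0.65, 0.01], [0.63, 0.37, 0.18], [0.65, 0.17, 0.01], [0.65, -0.07, 0.0], [0.65, -0.32, 0.0], [0.62, -0.46, 0.15]]
[[0.51, 0.83, 0.07], [0.51, 0.62, 0.06], [0.5, 0.36, 0.24], [0.5, 0.17, 0.06], [0.49, -0.03, 0.13], [0.49, -0.3, 0.01], [0.48, -0.46, 0.13]]
[[0.38, 0.81, 0.09], [0.36, 0.64, -0.0], [0.36, 0.4, 0.06], [0.35, 0.18, 0.01], [0.36, -0.03, 0.13], [0.34, -0.29, 0.01], [0.33, -0.54, -0.0]]
[[0.03, 1.38, -0.81], [0.02, 0.98, -0.8], [0.01, 0.57, -0.8], [0.03, 0.16, -0.69], [-0.02, -0.25, -0.81], [0.1, -0.45, -0.33], [0.17, -0.56, -0.05]]
```

View pics/a.png

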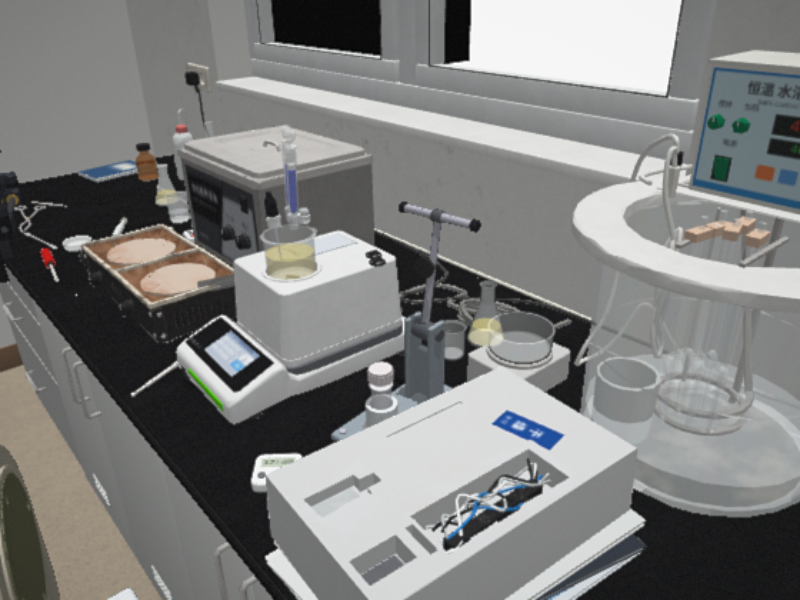

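View pics/b.png

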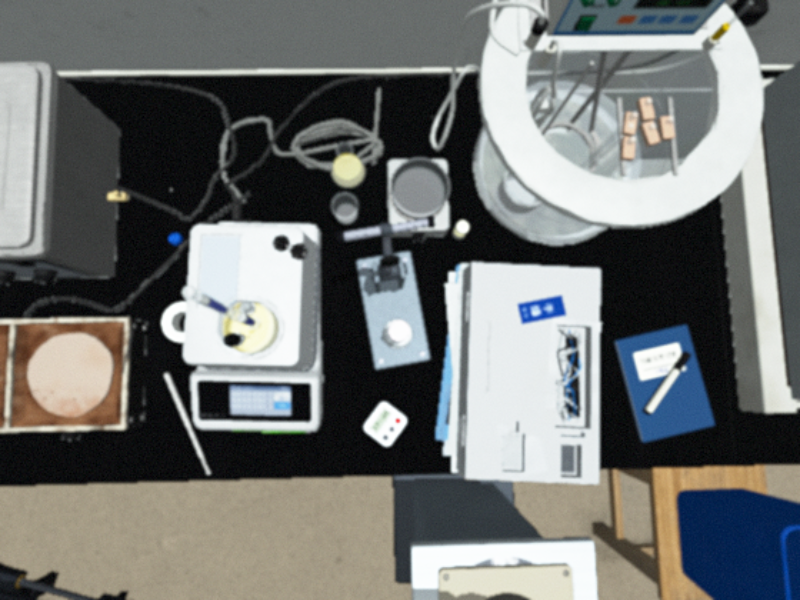

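Scene: the press sits between the titrator and the box. In the top view the cap is at (397,333), the post at (385,275) and the crossbar runs from (345,236) to (430,222). The timer is at (385,424), the beaker at (345,207) and the vial at (461,229).

```bash
python3 - <<'E'
from h import *
d=np.load("s.npz");P=np.vstack([d["t"].reshape(-1,3),d["s"].reshape(-1,3)])
T=d["t"]
def box(P,a,b): return P[np.all((P>a)&(P<b),1)]
for n,P in(("top",d["t"].reshape(-1,3)),("scene",d["s"].reshape(-1,3))):
    print(n)
    c=box(P,[.45,.05,.095],[.7,.3,.125]);c=c[c[:,0]<.64]
    if len(c): print("cap",len(c),c.mean(0),c.min(0),c.max(0))
    b=box(P,[.6,.0,.275],[.85,.3,.31])
    if len(b):
        m=b.mean(0);u,s,vt=np.linalg.svd(b[:,:2]-m[:2]);print("bar",len(b),m,vt[0],b.min(0),b.max(0),np.median(b[:,2]))
    bp=box(P,[.45,.05,.009],[.85,.28,.016])
    if len(bp):
        r=cv2.minAreaRect(bp[:,:2].astype(np.float32));print("plate",len(bp),r)
    po=box(P,[.6,.08,.12],[.85,.26,.15]); 
    if len(po): print("post",len(po),po.mean(0),po.min(0),po.max(0))
# pixel values
for n,(u,v) in dict(cap=(278,233),timer=(270,297),beaker=(241,146),barL=(243,165),barR=(300,156),p1=(262,258),p2=(299,250)).items(): print(n,T[v,u])
E
```

```text
top
cap 399 [0.52909364 0.11978027 0.1117697 ] [0.45053626 0.05042049 0.09514887] [0.62204955 0.21561903 0.1249822 ]
bar 579 [0.65164449 0.17534864 0.29917323] [ 0.48895791 -0.87230738] [0.62103816 0.00063626 0.27539727] [0.84966553 0.26042166 0.30996091] 0.29868169758197416
plate 2228 ((0.649544894695282, 0.1560354083776474), (0.4159068167209625, 0.2060655951499939), 13.155913352966309)
post 191 [0.60932132 0.19038894 0.14316389] [0.60002175 0.16290987 0.12249692] [0.62713673 0.21943892 0.14939835]
scene
cap 525 [0.558539   0.17815171 0.10891392] [0.49879231 0.15830755 0.09512517] [0.62863619 0.21355011 0.12493994]
bar 567 [0.67565782 0.15161875 0.29428178] [ 0.7014646 -0.7127043] [0.62045847 0.00259903 0.27510403] [0.84999663 0.2583008  0.30994884] 0.29498031297706906
plate 597 ((0.6406347155570984, 0.15132591128349304), (0.3457706570625305, 0.1927977055311203), 10.047059059143066)
post 258 [0.60997572 0.18017779 0.13946067] [0.60000823 0.16065779 0.12053833] [0.62942667 0.21643445 0.14991296]
cap [0.51213697 0.17814919 0.1145328 ]
timer [0.35876244 0.1990015  0.01618077]
beaker [7.49305607e-01 2.66973960e-01 4.18366726e-04]
barL [0.62985277 0.24533923 0.29890991]
barR [0.64448588 0.13915821 0.30134329]
p1 [0.45532876 0.21720254 0.00443252]
p2 [0.47326086 0.12345059 0.0175839 ]
```

```bash
python3 - <<'E'
from h import *
d=np.load("s.npz")
for n in("t","s"):
    P=d[n].reshape(-1,3);P=P[~np.isnan(P[:,0])]
    b=lambda a,c:P[np.all((P>a)&(P<c),1)]
    c=b([.47,.14,.107],[.56,.22,.125]);print(n,"cap",len(c),c.min(0),c.max(0),np.median(c,0),(c.min(0)+c.max(0))/2)
    q=b([.615,.11,.285],[.68,.275,.312]);m=np.median(q,0);k=np.polyfit(q[:,1],q[:,0],1);print("bar",len(q),q.min(0),q.max(0),m,k,np.polyval(k,.19))
    for z0,z1 in((.1,.178),(.178,.19),(.19,.26),(.26,.4)):
        w=b([.25,.2,z0],[.8,.5,z1]);w=w[~((w[:,1]<.26)&(w[:,0]>.6))]
        if len(w):print("tit",z0,len(w),np.percentile(w,[1,99],axis=0).round(3).tolist(),w.min(0).round(3))
    x=b([.25,-.15,.11],[.75,.12,.14]);x=x[x[:,0]<.6];print("box",x.min(0),x.max(0))
E
```

```text
t cap 170 [0.49845803 0.16165446 0.10738125] [0.53104442 0.19400144 0.11731072] [0.51464364 0.17768598 0.11334669] [0.51475122 0.17782795 0.11234599]
bar 493 [0.62103816 0.13120795 0.28971972] [0.65519133 0.26042166 0.30378328] [0.6374438  0.19675535 0.29824958] [-0.15722601  0.66835869] 0.6384857454605312
tit 0.1 859 [[0.46, 0.208, 0.101], [0.662, 0.48, 0.178]] [0.459 0.202 0.1  ]
tit 0.178 5917 [[0.468, 0.322, 0.18], [0.673, 0.49, 0.189]] [0.464 0.313 0.178]
tit 0.19 1123 [[0.481, 0.324, 0.19], [0.65, 0.434, 0.246]] [0.479 0.317 0.19 ]
tit 0.26 747 [[0.491, 0.359, 0.263], [0.553, 0.422, 0.4]] [0.489 0.26  0.26 ]
box [ 0.27351931 -0.14821518  0.11000402] [0.59999622 0.08158952 0.1368679 ]
s cap 171 [0.49932399 0.15905054 0.10728026] [0.53157371 0.19221559 0.11513256] [0.51327368 0.17270188 0.11305283] [0.51544885 0.17563307 0.11120641]
bar 412 [0.62045847 0.13008617 0.28512082] [0.65647416 0.2583008  0.30292744] [0.63602702 0.18892819 0.29568629] [-0.16676434  0.66776794] 0.6360827104905258
tit 0.1 3928 [[0.46, 0.207, 0.101], [0.664, 0.481, 0.177]] [0.458 0.201 0.1  ]
tit 0.178 2116 [[0.466, 0.318, 0.178], [0.672, 0.485, 0.189]] [0.463 0.311 0.178]
tit 0.19 1265 [[0.481, 0.323, 0.19], [0.645, 0.431, 0.248]] [0.479 0.315 0.19 ]
tit 0.26 957 [[0.491, 0.358, 0.261], [0.549, 0.418, 0.398]] [0.49  0.357 0.26 ]
box [ 0.27382293 -0.14967366  0.11000051] [0.59997786 0.08178659 0.13554538]
```

Emit:
{"op": "step_arm", "data": {"delta_pos": [[0.3,-0.5,1],[0.3,-0.5,1],[0.3,-0.5,1],[0.3,-0.5,1],[0.7,-1,0.5],[0.7,-1,0.5],[0.7,-1,0.5],[0.7,-1,0.5],[0.7,-1,0.5],[0.7,-1,0.5],[0.7,-1,0.5],[0.7,-1,0.5]], "turn": [-0.78,-0.78,-0.78,-0.78,-0.78,-0.78,-0.78,-0.78,-0.78,-0.78,-0.78,-0.78], "grip": 0}}

```text
time: 1.3
ee_pos: [0.3479, 0.3481, 0.3981]
eef_rot: [0.65, 0.76, -0.0, 0.0]
ft_force: [0.3, 0.5, -0.2]
width: 0.0872
grip_force: 0.0
```

Emit:
{"op": "step_arm", "data": {"delta_pos": [[0.95,-0.41,0],[0.95,-0.41,0],[0.95,-0.41,0],[0.95,-0.41,0],[0.95,-0.41,0],[0.95,-0.41,0],[0.95,-0.41,0],[0.95,-0.41,0],[0.95,-0.41,-0.3],[0.95,-0.41,-0.3],[0.95,-0.41,-0.3],[0.95,-0.41,-0.3]], "turn": [0,0,0,0,0,0,0,0,0,0,0,0]}}

```text
time: 2.5
ee_pos: [0.6332, 0.2259, 0.367]
eef_rot: [0.648, 0.761, -0.0, -0.0]
ft_force: [0.1, 1.1, 0.5]
width: 0.0867
grip_force: 0.0
```

```bash
python3 - <<'E'
from h import *
c=camera("scene");w=camera("wrist")
print(read_state()["ee_pos"],read_state()["joint_positions"].round(2))
cv2.imwrite("pics/c.png",np.vstack([cv2.resize(c["image"][80:360,150:520],(400,300)),cv2.resize(w["image"],(400,300))])[...,::-1])
E
```

```text
[0.63408355 0.22364599 0.3647951 ] [-0.67  0.45  0.44  1.   -0.19  1.73 -0.14]
```

View pics/c.png

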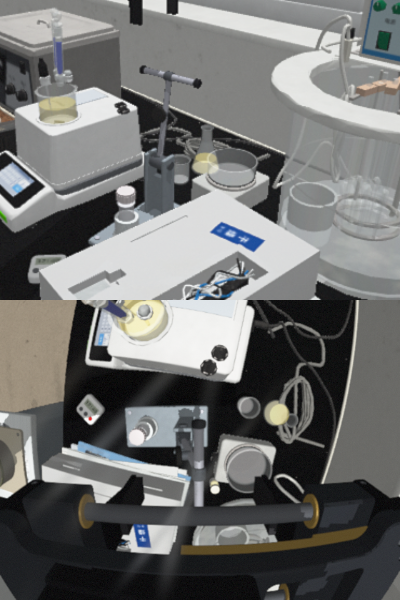

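The scene crop shows the lever upright and nothing moved. In the wrist view the bar's knob end (197,428) runs down midway between the fingertips (125,490) and (265,490). Descending to grip.

Emit:
{"op": "step_arm", "data": {"delta_pos": [[0,0,-0.6],[0,0,-0.6],[0,0,-0.6],[0,0,-0.6],[0,0,-0.6],[0,0,-0.4],[0,0,-0.3]], "turn": [0,0,0,0,0,0,0]}}

```text
time: 3.3
ee_pos: [0.6319, 0.2267, 0.2748]
eef_rot: [0.648, 0.761, -0.0, -0.0]
ft_force: [-0.1, 0.9, -0.3]
width: 0.087
grip_force: 0.0
```

Emit:
{"op": "step_arm", "data": {"delta_pos": [[0,0,0],[0,0,0],[0,0,0],[0,0,0],[0,0,0],[0,0,0]], "turn": [0,0,0,0,0,0], "grip": 1, "newtons": 15}}

```text
time: 3.9
ee_pos: [0.6324, 0.2263, 0.2756]
eef_rot: [0.648, 0.761, 0.0, 0.0]
ft_force: [-0.7, -0.1, -0.6]
width: 0.0469
grip_force: 0.0
```

Emit:
{"op": "step_arm", "data": {"delta_pos": [[0,0,0],[0,0,0],[0,0,0],[0,0,0],[0,0,0],[0,0,0],[0,0,0],[0,0,0]], "turn": [0,0,0,0,0,0,0,0], "newtons": 40}}

```text
time: 4.7
ee_pos: [0.6324, 0.2263, 0.2754]
eef_rot: [0.648, 0.761, 0.0, 0.0]
ft_force: [0.2, -0.7, 0.1]
width: 0.0005
grip_force: 0.0
```

```bash
python3 - <<'E'
import numpy as np
a=np.linspace(0,1.75,25);r=.165;y=.155
x=r*np.sin(.18-a)/.025;z=r*np.cos(.18-a)/.025
X=np.c_[x*np.cos(y),x*np.sin(y),z];D=np.round(X,2);print(np.diff(D,axis=0).round(2).tolist())
E
```

```text
[[-0.47, -0.07, 0.07], [-0.48, -0.08, 0.04], [-0.47, -0.07, 0.0], [-0.48, -0.07, -0.04], [-0.47, -0.08, -0.07], [-0.46, -0.07, -0.11], [-0.46, -0.07, -0.14], [-0.44, -0.07, -0.17], [-0.43, -0.07, -0.2], [-0.41, -0.06, -0.24], [-0.4, -0.06, -0.27], [-0.38, -0.06, -0.29], [-0.35, -0.06, -0.32], [-0.33, -0.05, -0.35], [-0.3, -0.05, -0.37], [-0.28, -0.04, -0.39], [-0.25, -0.04, -0.41], [-0.21, -0.03, -0.43], [-0.19, -0.03, -0.44], [-0.15, -0.03, -0.46], [-0.12, -0.01, -0.46], [-0.09, -0.02, -0.48], [-0.05, -0.01, -0.47], [-0.02, 0.0, -0.48]]
```

```bash
python3 - <<'E'
from h import *
w=camera("wrist");c=camera("scene")
a=cv2.resize(w["image"],(520,390));b=cv2.resize(c["image"][80:360,200:420],(306,390))
cv2.imwrite("pics/d.png",np.hstack([a,b])[...,:3][...,::-1][:, :800])
W=world(c);P=W.reshape(-1,3);q=P[np.all((P>[.58,.11,.285])&(P<[.72,.275,.312]),1)]
print(len(q),np.percentile(q,[2,50,98],axis=0))
z=w["z_map"];print(np.nanmin(z[z>0]),w["mtx"],np.linalg.inv(w["view"]).round(3))
E
```

```text
474 [[0.6218023  0.13164155 0.28707687]
 [0.63514749 0.19531273 0.29655109]
 [0.65138655 0.2542725  0.3107659 ]]
0.05003738 [[325.1922621    0.         277.74184779]
 [  0.         325.1922621  209.90873978]
 [  0.           0.           1.        ]] [[ 0.987 -0.152 -0.047  0.62 ]
 [ 0.159  0.944  0.288  0.305]
 [ 0.001 -0.292  0.956  0.463]
 [ 0.     0.     0.     1.   ]]
```

View pics/d.png

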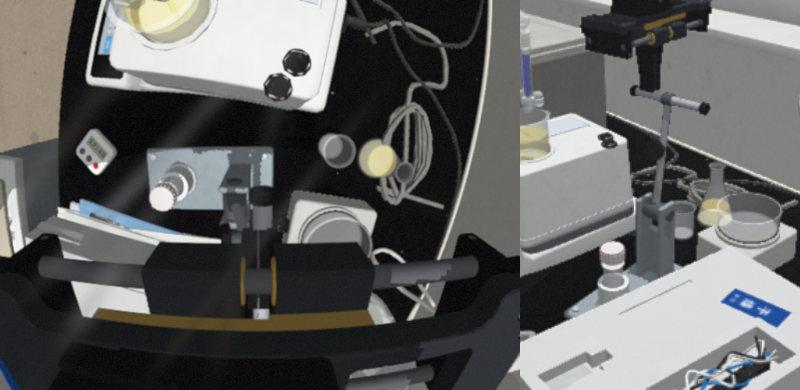

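The scene crop shows the closed fingertips (650,90) apparently above the bar's left end (637,92). I'll check heights by depth.

```bash
python3 - <<'E'
from h import *
c=camera("scene");W=world(c);print(read_state()["ee_pos"],read_state()["eef_rot"].round(4))
# crop px (X,Y)-> u=200+(X-520)*220/306, v=80+Y*280/390
for X,Y in[(650,60),(650,75),(650,82),(650,86),(650,90),(650,94),(650,97),(640,92),(637,92),(665,98),(690,104),(704,108)]:
    u=int(200+(X-520)*220/306);v=int(80+Y*280/390);print(X,Y,u,v,W[v,u].round(4),c["image"][v,u])
w=camera("wrist");K=w["mtx"];M=np.linalg.inv(w["view"]);z=w["z_map"]
def wp(u,v):
    d=np.array([u-K[0,2],v-K[1,2]])/K[0,0];r=np.hypot(*d);Z=z[v,u]
    q=d/r*np.tan(r)*Z; return (M@[q[0],-q[1],-Z,1])[:3].round(4)
for X,Y in[(262,195),(262,215),(258,232),(262,265),(262,290),(262,312),(245,280),(274,280),(245,300),(274,300)]:
    u=int(X*560/520);v=int(Y*420/390);print(X,Y,wp(u,v),w["image"][v,u])
E
```

```text
[0.63240147 0.22632094 0.27539613] [6.484e-01 7.613e-01 1.000e-04 0.000e+00]
650 60 293 123 [0.6228 0.2151 0.3474] [22 22 26]
650 75 293 133 [0.6246 0.2172 0.3272] [22 24 25]
650 82 293 138 [0.6243 0.2169 0.3174] [19 17 21]
650 86 293 141 [0.626  0.2189 0.3106] [29 25 27]
650 90 293 144 [0.6251 0.2179 0.305 ] [24 25 25]
650 94 293 147 [0.6309 0.2244 0.2959] [111 112 119]
650 97 293 149 [0.6295 0.2229 0.2925] [ 95  97 102]
640 92 286 146 [0.6256 0.2391 0.2956] [105 105 112]
637 92 284 146 [0.6269 0.2466 0.2934] [102 102 110]
665 98 304 150 [0.6336 0.196  0.2964] [72 76 79]
690 104 322 154 [0.6393 0.1533 0.2981] [171 173 184]
704 108 332 157 [0.6438 0.1321 0.2968] [37 38 39]
262 195 [0.6299 0.2561 0.3009] [40 41 44]
262 215 [0.632  0.2437 0.2986] [111 113 118]
258 232 [0.6307 0.2349 0.3035] [57 57 61]
262 265 [0.6329 0.2348 0.3409] [23 20 22]
262 290 [0.6292 0.2534 0.3884] [59 61 63]
262 312 [0.6437 0.1735 0.2995] [193 193 203]
245 280 [0.6235 0.256  0.3881] [69 63 54]
274 280 [0.6317 0.2588 0.3904] [123 100  51]
245 300 [0.6244 0.2501 0.3902] [84 68 36]
274 300 [0.6329 0.252  0.391 ] [118  97  49]
```

Emit:
{"op": "step_arm", "data": {"delta_pos": [[0,0,0],[0,0,0],[0,0,0],[0,0,0],[0,0,0],[0,0,0],[0,0,0],[0,0,0],[0,0,0],[0,0,0]], "turn": [0,0,0,0,0,0,0,0,0,0], "grip": 0.3}}

```text
time: 5.9
ee_pos: [0.6324, 0.2263, 0.2754]
eef_rot: [0.648, 0.761, 0.0, 0.0]
ft_force: [-0.6, -0.3, 0.7]
width: 0.0601
grip_force: 0.0
```

```bash
python3 - <<'E'
from h import *
c=camera("scene");W=world(c);s=read_state();print(s["ee_pos"],s["width"])
P=W.reshape(-1,3);C=c["image"].reshape(-1,3)
m=np.all((P>[.53,.17,.23])&(P<[.74,.275,.36]),1)&(C.max(1)<45)
q=P[m]
for lo in np.arange(.24,.36,.01):
    k=q[(q[:,2]>=lo)&(q[:,2]<lo+.01)]
    if len(k):print(round(lo,2),len(k),k[:,:2].min(0).round(3),k[:,:2].max(0).round(3))
cv2.imwrite("pics/e.png",cv2.resize(c["image"][60:240,230:400],(560,593))[...,::-1])
E
```

```text
[0.63237713 0.22631546 0.2753924 ] 0.06059764471506866
0.24 6 [0.607 0.187] [0.609 0.195]
0.3 59 [0.592 0.208] [0.668 0.238]
0.31 91 [0.591 0.209] [0.669 0.238]
0.32 91 [0.59  0.207] [0.67 0.24]
0.33 96 [0.589 0.208] [0.674 0.239]
0.34 109 [0.586 0.208] [0.673 0.238]
0.35 104 [0.586 0.207] [0.675 0.241]
```

View pics/e.png

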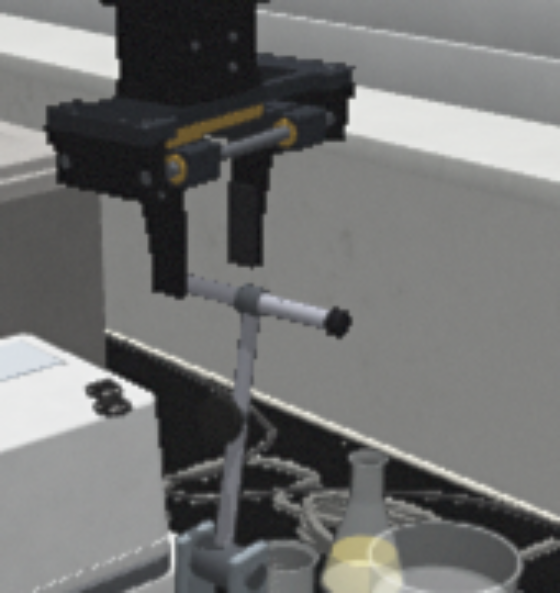

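The fingertips end about 27 mm higher than the reported TCP, straddling the bar's left half and just above it. I'll lower 30 mm and grip.

Emit:
{"op": "step_arm", "data": {"delta_pos": [[0,0,-0.4],[0,0,-0.4],[0,0,-0.4],[0,0,0],[0,0,0],[0,0,0],[0,0,0],[0,0,0],[0,0,0],[0,0,0],[0,0,0],[0,0,0]], "turn": [0,0,0,0,0,0,0,0,0,0,0,0], "grip": 1, "newtons": 40}}

```text
time: 7.15
ee_pos: [0.6329, 0.2264, 0.2461]
eef_rot: [0.648, 0.761, 0.001, 0.0]
ft_force: [4.3, 0.2, 5.7]
width: 0.0104
grip_force: 39.6
```

Emit:
{"op": "step_arm", "data": {"delta_pos": [[-0.47,-0.07,0.07],[-0.48,-0.08,0.04],[-0.47,-0.07,0.0],[-0.48,-0.07,-0.04],[-0.47,-0.08,-0.07],[-0.46,-0.07,-0.11],[-0.46,-0.07,-0.14],[-0.44,-0.07,-0.17],[-0.43,-0.07,-0.2],[-0.41,-0.06,-0.24],[-0.4,-0.06,-0.27],[-0.38,-0.06,-0.29]], "turn": [0,0,0,0,0,0,0,0,0,0,0,0]}}

```text
time: 8.35
ee_pos: [0.4998, 0.2055, 0.209]
eef_rot: [0.649, 0.761, 0.001, 0.001]
ft_force: [15.7, 4.3, -11.6]
width: 0.0104
grip_force: 40.5
```

Emit:
{"op": "step_arm", "data": {"delta_pos": [[-0.32,-0.05,-0.36],[-0.3,-0.05,-0.37],[-0.29,-0.05,-0.38],[-0.27,-0.04,-0.39],[-0.25,-0.04,-0.41],[-0.21,-0.03,-0.43],[-0.19,-0.03,-0.44],[-0.15,-0.03,-0.46],[-0.12,-0.01,-0.46],[-0.09,-0.02,-0.46]], "turn": [0,0,0,0,0,0,0,0,0,0]}}

```text
time: 9.35
ee_pos: [0.4449, 0.1969, 0.1061]
eef_rot: [0.648, 0.761, 0.001, 0.001]
ft_force: [7.5, 0.7, 5.7]
width: 0.0096
grip_force: 39.3
```

Emit:
{"op": "step_arm", "data": {"delta_pos": [[-0.02,0,-0.3],[0,0,-0.3],[0,0,-0.2],[0,0,0]], "turn": [0,0,0,0]}}

```text
time: 9.75
ee_pos: [0.4428, 0.1965, 0.0854]
eef_rot: [0.648, 0.761, -0.001, -0.0]
ft_force: [-0.4, -0.5, 6.7]
width: 0.0095
grip_force: 39.3
```

```bash
python3 - <<'E'
from h import *
c=camera("scene");W=world(c);s=read_state();print(s["ee_pos"],s["ft_force"])
P=W.reshape(-1,3)
q=P[np.all((P>[.4,.09,.1])&(P<[.5,.25,.16]),1)];C=c["image"].reshape(-1,3)[np.all((P>[.4,.09,.1])&(P<[.5,.25,.16]),1)]
q=q[(C.max(1)>70)];print(len(q),np.percentile(q,[5,50,95],axis=0).round(3))
cv2.imwrite("pics/f.png",cv2.resize(c["image"][120:330,200:420],(600,573))[...,::-1])
E
```

```text
[0.44280811 0.19655696 0.08564301] [-0.56455153  0.38435009  6.3821353 ]
367 [[0.44  0.115 0.135]
 [0.45  0.163 0.141]
 [0.494 0.185 0.145]]
```

View pics/f.png

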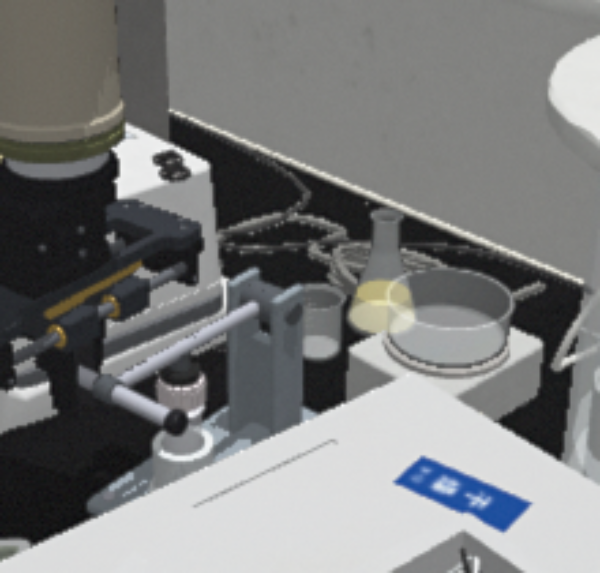

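The lever is nearly level: the bar centre is at about z 0.136, and the black pad (182,372) sits on the cap. A few more mm to the stop.

Emit:
{"op": "step_arm", "data": {"delta_pos": [[0,0,-0.1],[0,0,-0.08],[0,0,0],[0,0,0]], "turn": [0,0,0,0]}}

```text
time: 10.2
ee_pos: [0.4426, 0.1965, 0.0813]
eef_rot: [0.648, 0.761, -0.001, -0.0]
ft_force: [-0.6, 0.0, 7.4]
width: 0.0095
grip_force: 39.2
```

Emit:
{"op": "step_arm", "data": {"delta_pos": [[0,0,-0.08],[0,0,-0.08],[0,0,0],[0,0,0]], "turn": [0,0,0,0]}}

```text
time: 10.6
ee_pos: [0.4426, 0.1966, 0.0777]
eef_rot: [0.648, 0.761, -0.001, -0.0]
ft_force: [-3.5, -1.0, 12.3]
width: 0.0094
grip_force: 38.9
```

Emit:
{"op": "step_arm", "data": {"delta_pos": [[0,0,-0.06],[0,0,-0.06],[0,0,0],[0,0,0]], "turn": [0,0,0,0]}}

```text
time: 11.0
ee_pos: [0.4427, 0.1967, 0.0761]
eef_rot: [0.648, 0.761, -0.0, -0.001]
ft_force: [-10.8, -5.4, 30.0]
width: 0.0094
grip_force: 37.8
```

```bash
python3 - <<'E'
from h import *
c=camera("scene");W=world(c);s=read_state();print(s["ee_pos"],s["ft_force"])
P=W.reshape(-1,3);C=c["image"].reshape(-1,3)
m=np.all((P>[.4,.09,.1])&(P<[.47,.25,.16]),1)&(C.max(1)>70)
q=P[m];print(len(q),np.percentile(q,[5,50,95],axis=0).round(3))
m=np.all((P>[.49,.14,.08])&(P<[.54,.21,.113]),1)&(C.min(1)>150)
q=P[m];print("cap white",len(q),np.percentile(q,[2,50,98],axis=0).round(4))
E
```

```text
[0.44267946 0.19670067 0.07604949] [-10.12111525  -6.459238    29.55682572]
286 [[0.44  0.114 0.127]
 [0.448 0.155 0.133]
 [0.463 0.187 0.138]]
cap white 26 [[0.5044 0.16   0.0877]
 [0.5142 0.1631 0.1069]
 [0.5291 0.1686 0.1083]]
```

Emit:
{"op": "step_arm", "data": {"delta_pos": [[0.02,0,0.48],[0.05,0.01,0.47],[0.09,0.02,0.48],[0.12,0.01,0.46],[0.15,0.03,0.46],[0.19,0.03,0.44],[0.21,0.03,0.43],[0.25,0.04,0.41],[0.28,0.04,0.39],[0.3,0.05,0.37],[0.33,0.05,0.35],[0.35,0.06,0.32]], "turn": [0,0,0,0,0,0,0,0,0,0,0,0], "newtons": 20}}

```text
time: 12.25
ee_pos: [0.5015, 0.2059, 0.2021]
eef_rot: [0.648, 0.761, -0.0, -0.0]
ft_force: [-3.7, -2.7, 8.4]
width: 0.0096
grip_force: 20.3
```

Emit:
{"op": "step_arm", "data": {"delta_pos": [[0.38,0.06,0.29],[0.4,0.06,0.27],[0.41,0.06,0.24],[0.43,0.07,0.2],[0.44,0.07,0.17],[0.46,0.07,0.14],[0.46,0.07,0.11],[0.47,0.08,0.07],[0.48,0.07,0.04],[0.47,0.07,0],[0.4,0.07,-0.04]], "turn": [0,0,0,0,0,0,0,0,0,0,0]}}

```text
time: 13.35
ee_pos: [0.623, 0.2248, 0.2389]
eef_rot: [0.648, 0.761, 0.001, 0.001]
ft_force: [2.0, -1.5, 5.1]
width: 0.0095
grip_force: 20.2
```

Emit:
{"op": "step_arm", "data": {"delta_pos": [[0.2,0.03,-0.03],[0.15,0.02,-0.02],[0,0,0]], "turn": [0,0,0]}}

```text
time: 13.65
ee_pos: [0.6318, 0.2261, 0.2375]
eef_rot: [0.649, 0.761, 0.001, 0.001]
ft_force: [1.9, -0.2, 4.5]
width: 0.0094
grip_force: 20.2
```

Emit:
{"op": "step_arm", "data": {"delta_pos": [[0,0,0],[0,0,0],[0,0,0],[0,0,0],[0,0,0],[0,0,0],[0,0,0.3],[0,0,0.5],[0,0,0.8],[0,0,0.8],[0,0,0.8],[0,0,0.8]], "turn": [0,0,0,0,0,0,0,0,0,0,0,0], "grip": 0}}

```text
time: 14.85
ee_pos: [0.6307, 0.226, 0.3391]
eef_rot: [0.648, 0.761, 0.001, 0.0]
ft_force: [0.1, 0.7, -0.6]
width: 0.0859
grip_force: 0.0
```

Emit:
{"op": "step_arm", "data": {"delta_pos": [[-0.4,-0.17,0],[-0.4,-0.17,0],[-0.4,-0.17,0],[-0.4,-0.17,0],[-0.4,-0.17,0],[-0.4,-0.17,0],[-0.4,-0.17,0],[-0.4,-0.17,0],[-0.4,-0.17,0],[-0.4,-0.17,0],[-0.4,-0.17,0],[-0.3,-0.1,0]], "turn": [1,1,1,1,1,1,1,1,1,1,1,1]}}

```text
time: 16.05
ee_pos: [0.5129, 0.1763, 0.3385]
eef_rot: [-0.017, 1.0, 0.0, 0.001]
ft_force: [-0.0, 0.7, -0.2]
width: 0.0869
grip_force: 0.0
```

```bash
python3 - <<'E'
from h import *
s=read_state();print(s["ee_pos"],s["eef_rot"].round(3),s["joint_positions"].round(2),s["width"])
for n in("scene","top"):
    c=camera(n);W=world(c);P=W.reshape(-1,3);C=c["image"].reshape(-1,3)
    m=np.all((P>[.48,.13,.085])&(P<[.56,.22,.125]),1)&(C.min(1)>110);q=P[m]
    if len(q):print(n,"cap",len(q),q.min(0).round(4),q.max(0).round(4))
    m=np.all((P>[.56,.1,.285])&(P<[.68,.275,.31]),1)&(C.max(1)>60);q=P[m]
    if len(q):print("bar",len(q),np.percentile(q,[2,50,98],axis=0).round(3))
    if n=="scene":im=c["image"][60:330,180:420]
w=camera("wrist")
cv2.imwrite("pics/g.png",np.hstack([cv2.resize(im,(356,400)),cv2.resize(w["image"],(444,400))])[...,::-1])
E
```

```text
[0.51288007 0.17632766 0.33846821] [-0.017  1.     0.     0.001] [-0.65  0.1   0.26  1.45 -0.03  1.59  1.21] 0.08686631105784307
scene cap 271 [0.4984 0.1573 0.0851] [0.534  0.1907 0.1099]
bar 322 [[0.626 0.134 0.287]
 [0.636 0.19  0.296]
 [0.649 0.251 0.302]]
```

View pics/g.png

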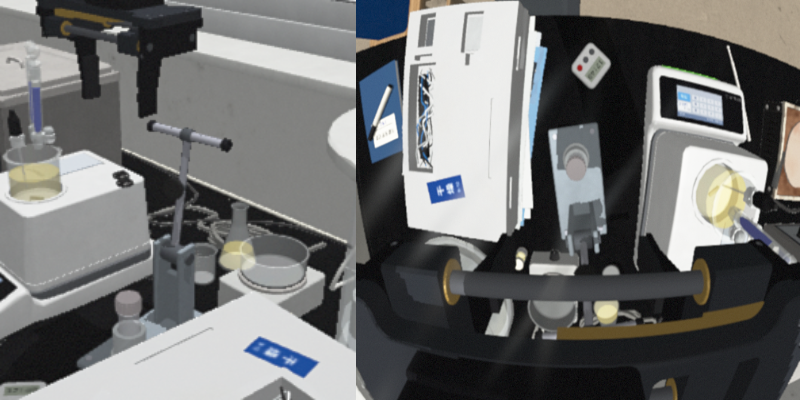

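Scene crop: the lever is back up at rest and the cap (128,303) is home, with its top at 0.110 against 0.115 before. The timer, beaker and vial are undisturbed. Lowering onto the cap.

Emit:
{"op": "step_arm", "data": {"delta_pos": [[0.08,0,-0.9],[0,0,-0.9],[0,0,-0.9],[0,0,-0.9],[0,0,-0.9],[0,0,-0.9],[0,0,-0.9],[0,0,-0.9],[0,0,-0.9],[0,0,-0.9],[0,0,-0.9],[0,0,-0.9]], "turn": [0.5,0.5,0,0,0,0,0,0,0,0,0,0]}}

```text
time: 17.4
ee_pos: [0.5159, 0.177, 0.0663]
eef_rot: [-0.072, 0.997, 0.0, 0.0]
ft_force: [-0.3, 0.5, -0.4]
width: 0.0873
grip_force: 0.0
```

```bash
python3 - <<'E'
from h import *
s=read_state();print(s["ee_pos"],s["ft_force"])
c=camera("scene");W=world(c);P=W.reshape(-1,3);C=c["image"].reshape(-1,3)
m=np.all((P>[.46,.1,.07])&(P<[.56,.27,.2]),1)&(C.max(1)<60);q=P[m]
for lo in np.arange(.07,.18,.01):
    k=q[(q[:,2]>=lo)&(q[:,2]<lo+.01)]
    if len(k):print(round(lo,2),len(k),k[:,:2].min(0).round(3),k[:,:2].max(0).round(3))
cv2.imwrite("pics/h.png",cv2.resize(c["image"][140:330,180:370],(600,600))[...,::-1])
E
```

```text
[0.51586325 0.17703455 0.06632424] [-0.33011182  0.54190442 -0.4297662 ]
0.09 58 [0.498 0.124] [0.533 0.226]
0.1 87 [0.497 0.123] [0.534 0.228]
0.11 90 [0.496 0.122] [0.535 0.228]
0.12 91 [0.497 0.121] [0.533 0.23 ]
0.13 83 [0.496 0.119] [0.534 0.231]
0.14 58 [0.496 0.117] [0.515 0.234]
0.15 28 [0.494 0.222] [0.52  0.235]
0.16 58 [0.467 0.101] [0.517 0.256]
0.17 145 [0.466 0.1  ] [0.504 0.258]
```

View pics/h.png

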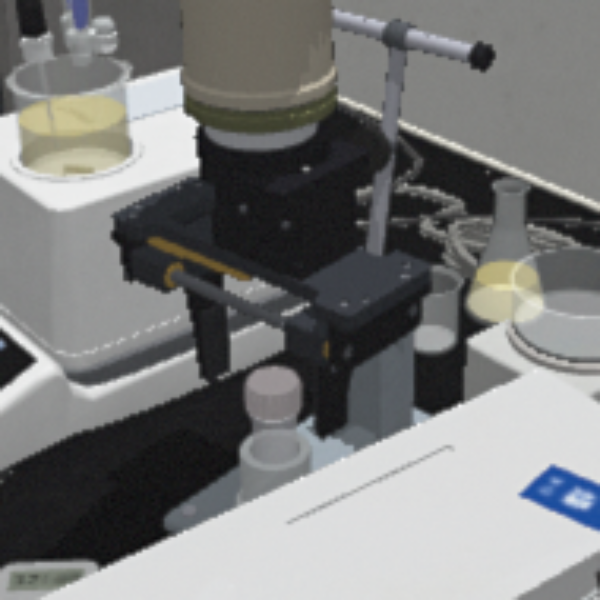

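Fingers straddle the cap (272,392), tips at z 0.094, centred. I'll lower 12.5 mm more and grip.

Emit:
{"op": "step_arm", "data": {"delta_pos": [[0,0,-0.25],[0,0,-0.25],[0,0,0],[0,0,0],[0,0,0],[0,0,0],[0,0,0],[0,0,0],[0,0,0],[0,0,0],[0,0,0],[0,0,0]], "turn": [0,0,0,0,0,0,0,0,0,0,0,0], "grip": 1, "newtons": 15}}

```text
time: 18.65
ee_pos: [0.5153, 0.1768, 0.0545]
eef_rot: [-0.074, 0.997, 0.0, 0.0]
ft_force: [0.8, 0.3, 2.7]
width: 0.0324
grip_force: 15.0
```

Emit:
{"op": "step_arm", "data": {"delta_pos": [[0,0,0.5],[0,0,0.9],[0,0,0.9],[0,0,0.9],[0,0,0.9],[0,0,0.9],[0,0,0.9],[0,0,0.9],[0,0,0.9],[0,0,0.9],[0.2,0.2,0.6],[0.2,0.2,0.3]], "turn": [0,0,0,0,0,0,0,0,0,0,0,0]}}

```text
time: 19.85
ee_pos: [0.5255, 0.1869, 0.2944]
eef_rot: [-0.074, 0.997, 0.001, 0.001]
ft_force: [0.7, -0.1, -0.5]
width: 0.0325
grip_force: 15.0
```

Emit:
{"op": "step_arm", "data": {"delta_pos": [[0.4,0.2,0],[0.4,0.2,0],[0.4,0.2,0],[0.4,0.2,0],[0.4,0.2,0],[0.4,0.2,0],[0.3,0,0]], "turn": [0,0,0,0,0,0,0]}}

```text
time: 20.55
ee_pos: [0.5932, 0.2176, 0.2907]
eef_rot: [-0.075, 0.997, -0.0, -0.001]
ft_force: [0.4, -0.0, -1.0]
width: 0.0326
grip_force: 15.0
```

```bash
python3 - <<'E'
from h import *
s=read_state();print(s["ee_pos"],s["ft_force"],s["width"],s["grip_force"])
c=camera("scene");W=world(c);P=W.reshape(-1,3);C=c["image"].reshape(-1,3)
m=np.all((P>[.55,.15,.2])&(P<[.615,.27,.29]),1);q=P[m]
if len(q):print(len(q),np.percentile(q,[2,50,98],axis=0).round(3))
cv2.imwrite("pics/i.png",cv2.resize(c["image"][60:230,220:390],(600,600))[...,::-1])
E
```

```text
[0.59317495 0.21759021 0.29069946] [ 0.39703072 -0.04959396 -0.99230619] 0.032628697929363 14.990054494701326
382 [[0.58  0.177 0.217]
 [0.596 0.204 0.262]
 [0.613 0.221 0.289]]
```

View pics/i.png

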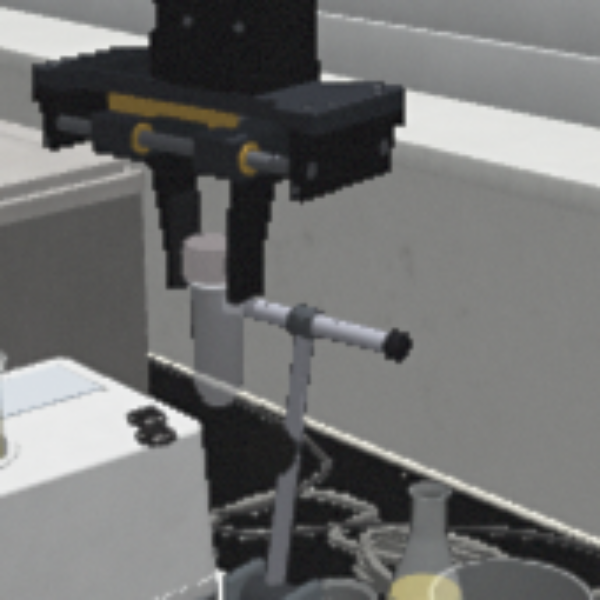

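The tube hangs upright in front of the bar (cap (205,260), foot (215,400)). Now tilt it against the bar, with a lighter grip.

Emit:
{"op": "step_arm", "data": {"delta_pos": [[0.2,0.03,0],[0.2,0.03,0],[0.2,0.03,0],[0.2,0.03,0.04],[0.2,0.03,0.04],[0.2,0.03,0.04],[0.2,0.03,0.02],[0.2,0.03,0]], "turn": [0,0,0,0,0,0,0,0], "newtons": 8}}

```text
time: 21.4
ee_pos: [0.633, 0.2228, 0.2955]
eef_rot: [-0.074, 0.997, -0.0, -0.0]
ft_force: [-0.8, -0.8, 0.6]
width: 0.0325
grip_force: 8.0
```

```bash
cat > tilt.py <<'E'
from h import *
s=read_state();print(s["ee_pos"],s["ft_force"].round(1),s["width"],s["grip_force"])
c=camera("scene");W=world(c);P=W.reshape(-1,3);C=c["image"].reshape(-1,3)
e=s["ee_pos"];t=np.array([e[0],e[1],e[2]+.027])
X=np.array([.988,.154]);Y=np.array([-.154,.988])
r=P-t;px=r[:,:2]@X;py=r[:,:2]@Y
m=(abs(py)<.022)&(px<.03)&(px>-.12)&(r[:,2]<-.012)&(r[:,2]>-.1)&(C.min(1)>70)
for lo in np.arange(-.1,-.01,.01):
    k=m&(r[:,2]>=lo)&(r[:,2]<lo+.01)
    if k.sum()>3:print("z",round(lo,2),k.sum(),"px",np.percentile(px[k],[5,50,95]).round(3),"py",np.percentile(py[k],[5,95]).round(3))
q=P[np.all((P>[.60,.11,.285])&(P<[.68,.2,.312]),1)];print("bar",np.median(q,0).round(4))
E
python3 tilt.py
```

```text
[0.633039   0.22275608 0.29548507] [-0.8 -0.8  0.6] 0.032466465595083156 8.00173974246718
z -0.06 26 px [-0.041 -0.035 -0.025] py [-0.011  0.002]
z -0.05 66 px [-0.04  -0.036 -0.022] py [-0.013  0.004]
z -0.04 90 px [-0.039 -0.033 -0.003] py [-0.014  0.007]
z -0.03 112 px [-0.034 -0.027 -0.   ] py [-0.015  0.005]
z -0.02 67 px [-0.03  -0.025 -0.01 ] py [-0.014  0.007]
bar [0.6409 0.1646 0.2954]
```

Emit:
{"op": "step_arm", "data": {"delta_pos": [[0.2,0.03,0],[0.2,0.03,-0.02],[0.2,0.03,-0.04],[0.1,0.02,-0.02],[0,0,0]], "turn": [0,0,0,0,0]}}

```text
time: 21.95
ee_pos: [0.6505, 0.2256, 0.2931]
eef_rot: [-0.074, 0.997, -0.0, 0.0]
ft_force: [-0.9, -0.7, 0.1]
width: 0.0327
grip_force: 8.0
```

```bash
cat >> tilt.py <<'E'
k=m&(r[:,2]<-.02)&(py<.01)
Q=np.c_[px[k],r[k,2]]
hull=cv2.minAreaRect(Q.astype(np.float32)*1000);print("rect",hull)
cv2.imwrite("pics/j.png",cv2.resize(c["image"][60:200,240:380],(600,600))[...,::-1])
E
python3 tilt.py
```

```text
[0.65050424 0.22564261 0.29312374] [-0.9 -0.7  0.1] 0.032686643283245824 8.000000783940777
z -0.04 58 px [-0.062 -0.058 -0.034] py [-0.013  0.006]
z -0.03 118 px [-0.061 -0.05  -0.017] py [-0.015  0.005]
z -0.02 87 px [-0.057 -0.048 -0.022] py [-0.014  0.006]
bar [0.6407 0.1644 0.2956]
rect ((-38.89555358886719, -31.193599700927734), (22.00323486328125, 49.31511306762695), 89.99881744384766)
```

View pics/j.png

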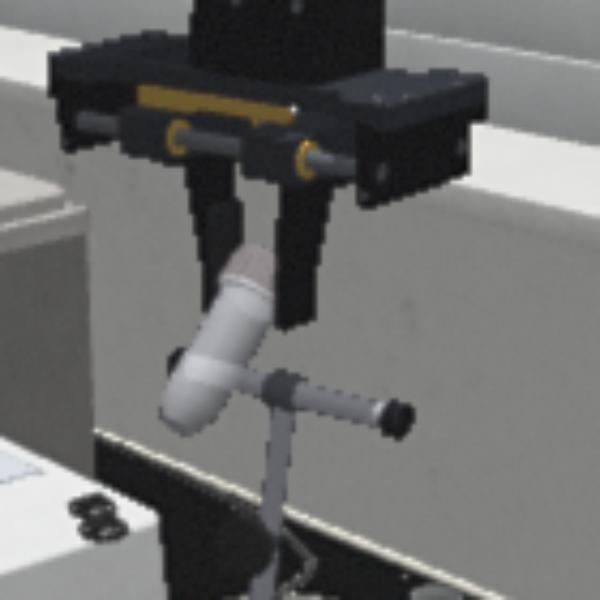

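The tube leans on the bar: foot (185,415), cap (248,265). I'll fit its axis to get the angle.

```bash
cat > fit.py <<'E'
from h import *
from scipy.optimize import least_squares
s=read_state();c=camera("scene");P=world(c).reshape(-1,3);C=c["image"].reshape(-1,3)
e=s["ee_pos"];R=np.array([[.988,.154],[-.154,.988]]);r=P-(e+[0,0,.027+.019])
q=np.c_[r[:,:2]@R.T,r[:,2]]
def sel(p):
    t,x0,y0,k=p;a=np.array([-np.sin(t),k,-np.cos(t)]);a/=np.linalg.norm(a)
    d=q-[x0,y0,0];l=d@a;return l,np.linalg.norm(d-l[:,None]*a,axis=1)
p=np.array([.78,0,0,0])
for tol in(.012,.006,.004,.004):
    l,d=sel(p);m=(l>.018)&(l<.062)&(abs(d-.014)<tol)&(q[:,1]<.012)
    p=least_squares(lambda p:sel(p)[1][m]-.014,p,loss="soft_l1",f_scale=.001).x
l,d=sel(p);k=(d<.017)&(l>.05)&(l<.1)&(C.min(1)>60)
print(m.sum(),"deg",np.degrees(p[0]),p.round(4),"resid",np.std(d[m]-.014),"end",np.percentile(l[k],[90,99]),e,s["width"],s["grip_force"])
E
sed -i 's/^def sel/q=q.astype(float)\nq=q[~np.isnan(q[:,0])\&(np.linalg.norm(q,axis=1)<.13)]\ndef sel/; s/&(C.min(1)>60)//' fit.py; python3 fit.py
```

```text
322 deg 48.60228122169958 [8.483e-01 7.400e-03 5.000e-04 1.000e-02] resid 0.001343748301587086 end [0.08492143 0.08759308] [0.65033003 0.22563096 0.29324896] 0.032607650815332484 7.999981690663844
```

Emit:
{"op": "step_arm", "data": {"delta_pos": [[0,0,0],[0,0,0],[0,0,0],[0,0,0.1],[0,0,0.3],[0,0,0.4],[-0.2,0,0.4],[-0.4,0,0.3],[-0.4,0,0.1],[-0.4,0,0],[-0.2,0,0],[0,0,0]], "turn": [0,0,0,0,0,0,0,0,0,0,0,0], "newtons": 40}}

```text
time: 23.25
ee_pos: [0.6093, 0.2259, 0.3339]
eef_rot: [-0.075, 0.997, 0.0, 0.0]
ft_force: [-0.4, 0.2, -0.5]
width: 0.0319
grip_force: 40.0
```

```bash
python3 fit.py; python3 tilt.py | grep bar
```

```text
353 deg 48.49041627579531 [ 8.463e-01  7.600e-03 -1.000e-04  1.820e-02] resid 0.0012122688589235576 end [0.08522507 0.08778437] [0.60925267 0.22586906 0.33390732] 0.03190429698740619 39.99971207231283
bar [0.6404 0.1647 0.2956]
```

```bash
python3 -c "
from bench import *
print(close_job())"
```

```text
the job is handed in; nothing more can be done
None
```

The job is handed in: the lever was pulled to its stop and is back at rest, the cap is about 5 mm down and home, and the tube is still held in the gripper at about 45–48° with its foot roughly 0.3 m above the bench; nothing around it looked disturbed in the last full view, just before I lifted the tube.

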